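# Rock the bent camera tray on the surface plate and reject it

## Task

Two aluminium dive-camera trays lie on the granite surface plate, and one is bent so that one of its ends stands up off the granite. Prove the bend: press that raised end down until the tray rocks over onto it. Then put the bent tray into the white reject box, lying on the bottom with its mount upward, and leave the flat tray where it is.

Things in the scene. Friction and masses are not known exactly. Their poses are not given: they have to be found in the camera images.
- bent_tray: Aluminium bar 150 (x) x 54 (y) x 6 mm thick, 0.3 kg, bent up 9 deg at its middle. Origin: middle of the underside, on the bend. At start the -x half lies flat, z is vertical and the +x end is 12 mm off the granite; pressed there with 1 to 2 N it rocks over (x then points 9 deg down) and stays. On the middle a steel block to grip, 26 x 26 mm, to 38 mm above the origin, leaning 4.5 deg to -x.
- flat_tray: The good tray: same outline, thickness and mass, same steel block (upright), but flat. Origin: the middle of its underside, z up. It stays where it lies.
- granite: Dark grey granite surface plate, fixed, 250 mm (x) by 400 mm (y), top 60 mm above its origin, which is the middle of its underside. The two trays lie on it side by side along y, their middles at least 170 mm apart, each at any yaw.
- reject_box_in (a point): Middle of the inner floor (4 mm above the table) of the white, open, fixed reject box: inside 222 mm (x) by 122 mm (y), rim 26 mm above this point, walls 4 mm. The tray fits with its length along the box's x, either way round.
Mind the look-alikes: they are no part of the job. Leave any orange or turquoise look-alike of the bent_tray alone.

How it is judged:
On the way:
1. the bent tray, lying on the granite, has rocked over onto the end that stood up (its x axis points at least 5 degrees downward) (angle between bent_tray's own x axis and vertical above 1.658 rad and angle between bent_tray's own z axis and vertical below 0.26 rad and z of bent_tray in the frame of granite below 0.066 m and contact force between bent_tray and granite above 0.3 N), for 0.2 s.
At the end, for the whole second after the job is handed in: The bent tray lies at rest on the bottom of the reject box, inside its walls, on either half, mount upward (its z within 15 degrees of vertical); the flat tray is within 20 mm of where it started (x of bent_tray in the frame of reject_box_in between -0.05 and 0.05 m and y of bent_tray in the frame of reject_box_in between -0.045 and 0.045 m and z of bent_tray in the frame of reject_box_in below 0.006 m and angle between bent_tray's own z axis and vertical below 0.26 rad and linear speed of bent_tray below 0.02 m/s and distance of flat_tray from where it was at the start of the episode below 0.02 m); the robot touches nothing.
It fails at once if the flat tray is moved more than 20 mm (distance of flat_tray from where it was at the start of the episode above 0.02 m).
It also fails if it takes over 48 s, if anything falls off the work surface, if the arm or the gripper's body presses on something with over 40 N, if the wrist force passes 120 N, or if a joint passes its speed limit or range.

## Robot

A 7-joint arm with a two-finger parallel gripper is mounted at the origin on the work surface. World frame = base frame: x ahead of the robot, y to its left, z up, the work surface at z = 0. Lengths are in m, angles in rad, forces in N, time in s.
With the tool pointing down it reaches from about 0.425 to 0.875 m from the base axis. Payload 4.7 kg.
Tool frame: the origin (TCP) lies on the centre line of the jaws, within the pads' length; the fingertips stand 22 mm ahead of it and the grasp point (between the pads) lies 3 mm ahead of it; z points along the fingers, y is the direction in which the jaws open and shut (so a half turn about z gives the same grasp; the last joint's range is limited). The gripper opens to 87 mm and grips with 3 to 60 N. Pads are 19 mm wide; open, the fingers measure 117 mm over their backs; the gripper's body (75 mm by 190 mm) begins 51 mm behind the grasp point.
Start: joints at [-1.335, 0.321, -0.07, 1.45, 0.023, 1.371, -0.057], TCP at [0.143, 0.634, 0.245] pointing down, gripper open.
Joint ranges: [-2.86, 2.86], [-0.3, 2.09], [-1.38, 1.24], [0.06, 2.45], [-1.56, 4.7], [0.09, 2.05], [-2.69, 2.69]. Speed limits (rad/s): [2.57, 2.57, 3.14, 3.14, 3.14, 3.14, 3.14].

## Interface

Orientations are given as a rotation vector (axis times angle).
In Python, from bench import ctrl, imaging, close_job, finder gives the robot as it stands. The module is installed in compiled form; this text tells all that it offers.
- The arm moves only by the shell command python3 -m jog 'ROWS' [FORCE]. ROWS is JSON, a list that holds one entry, the list of rows, each a list of 7 numbers: the shift along the tool's x, y, z in cm, then the turn, a rotation vector about the tool's x, y, z in degrees, then the finger opening in cm, from 0 to 8.7. In form: [[[dx, dy, dz, ax, ay, az, claw], ...]]. A call has 1 to 12 rows; each row shifts and turns the commanded pose from where the row before left it, along the tool's axes as they then stand; what a row does not reach is not made up. A row lasts 1/10 s, in which the tool goes at most 50 mm and 8.59 degrees, less where a joint would pass 70% of its speed; a pose out of reach is approached as far as the arm can. A call is refused whole if a number of a shift passes 5 or a number of a turn 8.59, either way. A call with a gripper value outside its range is refused whole. The fingers move at their own pace and stop on an object; FORCE is the grip in N (left out, the last holds). Time passes only in rows, so rows that do not move let the fingers close. It gives the time, the measured TCP pose, the force and the opening at its end, in the units of the state.
- ctrl.get_state(): the state, without advancing time (a new reading comes with each control period).
- imaging.get_image(name): name is "scene" or "top" or "wrist"; returns a dict with "frame" (384x512x3 uint8, red, green, blue), "intrinsics" (3x3 intrinsics, pixels), "pose" (4x4, takes a point from camera to world coordinates). Camera axes: x right, y down, z forward; pixel columns grow to the right and rows downward; lengths in m; the calibration is good to about 2 mm. A picture is of the moment at which its call begins. There is no depth.
- close_job(): hands the job in, once; it reports no verdict.
Trained networks look in the newest picture that a camera, given by its name, has taken for a name from the list of things; names that differ only in an ending like _2 or _b are one class to them, and where a whole thing is asked for, a point or a joint stands for the part that bears it (a point fixed in the world has none). Each returns a list of dicts, best first, with "conf" (0 to 1); they miss things now and then, are a little off and sometimes report something else, mostly with a low value. They report only what shows in the picture. A call takes as long as a camera call. They do not tell look-alikes from the thing itself.
- finder.trace(label, camera): "region" (384x512 bool, what is visible of it) and "point" ([row, column] as shares, 0 to 1, of the picture: columns of its width, rows of its height, amid what is visible of it).
- finder.spot_point(label, camera): "point" ([row, column] as shares, 0 to 1, of the picture: columns of its width, rows of its height: a listed point, or the origin of a listed thing).
The state is a dict: "time": time; "joint_positions": joint angles; "qd": joint speeds; "joint_torque": joint torques, N m; "position": TCP position; "tool_rot": TCP orientation; "ft_force": force on the tool from outside, world axes, zero at the start; "torque": the same for the moment, N m; "grip_width": opening from 0.0 (shut) to 1.0 (fully open).
Only numpy, scipy, OpenCV 4.12 (cv2) and the standard library are available. Lean on these libraries where they do the work, as an engineer would, in place of code of your own. Each camera call takes 0.05 s, during which the arm holds its last target. There are 200 camera calls.

## Working session

There is one attempt and no reset: what is moved stays moved. The work goes in short steps, Python scripts to look and compute and a shell command to move; the robot and the scene stay as the last step left them, time stands still between calls to the robot, and variables do not carry over. Pictures are saved under pics/ and viewed, about 8 in all and at most 12, crops included, and the job is handed in when it is done.

```bash
mkdir -p pics; cat > h.py <<'E'
import numpy as np, cv2
from bench import ctrl, imaging, finder
from scipy.spatial.transform import Rotation as R
def ray(im,u,v,z):
    K=np.array(im["intrinsics"]);T=np.array(im["pose"])
    d=T[:3,:3]@np.linalg.solve(K,[u,v,1]);o=T[:3,3]
    return o+d*(z-o[2])/d[2]
def proj(im,p):
    K=np.array(im["intrinsics"]);T=np.array(im["pose"])
    c=K@(T[:3,:3].T@(np.array(p)-T[:3,3]));return c[:2]/c[2]
def save(im,n,box=None,s=1):
    f=im["frame"][:,:,::-1]
    if box: f=f[box[1]:box[3],box[0]:box[2]]
    cv2.imwrite("pics/"+n,cv2.resize(f,None,fx=s,fy=s,interpolation=cv2.INTER_CUBIC))
E
python3 - <<'E'
from h import *
s=ctrl.get_state();print(s["time"],s["position"],s["tool_rot"],s["ft_force"],s["grip_width"])
ims=[]
for c in ("top","scene"):
    im=imaging.get_image(c);ims.append(im["frame"]);print(c,np.round(im["pose"],3).tolist(),np.round(im["intrinsics"],1).tolist())
    for l in ("bent_tray","flat_tray","granite","reject_box_in"):
        for d in finder.spot_point(l,c)[:4]:
            v,u=d["point"][0]*384,d["point"][1]*512
            print(c,l,round(d["conf"],2),round(u),round(v),np.round(ray(im,u,v,.004 if 'box' in l else .0 if l=='granite' else .06),3))
    save(im,c+"0.png",s=1.5)
E
```

```text
0.0 [0.14292362 0.63355832 0.24344247] [-3.47601745e-01 -3.12221647e+00  3.04539442e-03] [0.0553249  0.30702895 0.28349175] 0.9962159705835016
top [[-0.022, -0.991, 0.133, 0.416], [-0.999, 0.026, 0.025, -0.058], [-0.028, -0.132, -0.991, 1.295], [0.0, 0.0, 0.0, 1.0]] [[466.5, 0.0, 256.5], [0.0, 466.5, 183.8], [0.0, 0.0, 1.0]]
top bent_tray 0.97 246 201 [0.535 0.001 0.06 ]
top bent_tray 0.82 181 292 [0.303 0.176 0.06 ]
top bent_tray 0.71 254 101 [ 0.809 -0.025  0.06 ]
top flat_tray 0.57 178 199 [0.547 0.183 0.06 ]
top granite 0.91 214 195 [0.561 0.094 0.   ]
top reject_box_in 0.61 362 184 [ 0.581 -0.319  0.004]
scene [[-0.14, 0.567, -0.812, 1.505], [0.99, 0.064, -0.127, 0.1], [-0.02, -0.822, -0.57, 0.728], [0.0, 0.0, 0.0, 1.0]] [[438.8, 0.0, 259.8], [0.0, 438.8, 192.4], [0.0, 0.0, 1.0]]
scene bent_tray 0.86 254 287 [ 0.89  -0.012  0.06 ]
scene bent_tray 0.72 345 174 [0.435 0.178 0.06 ]
scene bent_tray 0.62 280 189 [0.531 0.002 0.06 ]
scene flat_tray 0.89 352 197 [0.548 0.194 0.06 ]
scene granite 0.86 313 216 [0.563 0.095 0.   ]
scene reject_box_in 0.62 164 209 [ 0.585 -0.313  0.004]
```

View pics/top0.png

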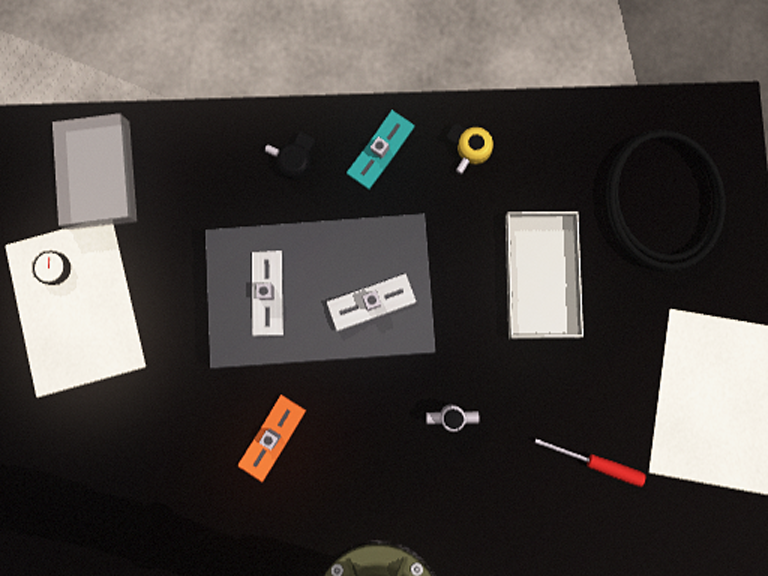

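View pics/scene0.png

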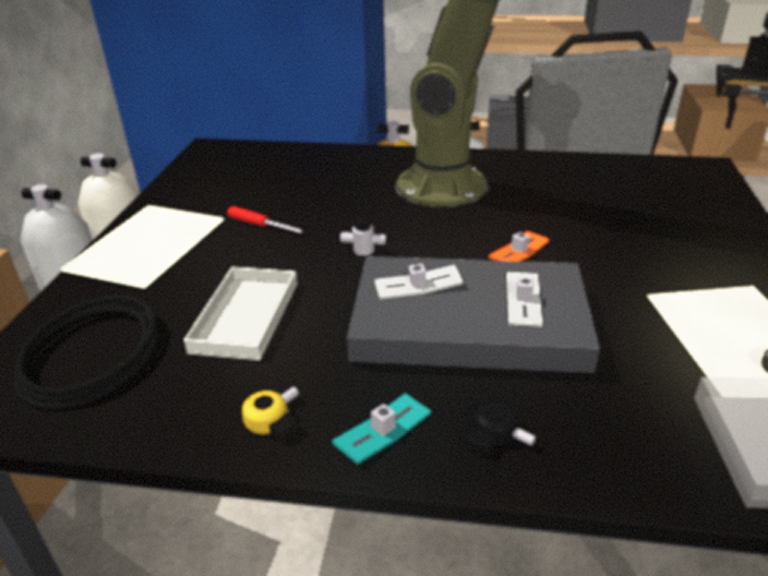

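The top view (1.5x) shows four tray shapes: white at (371,300), white at (266,292), orange at (270,440) and turquoise at (380,148). Only the two white ones lie on the granite. The networks call (371,300) bent and (266,292) flat. I'll confirm this in an enlarged crop and measure the outlines.

```bash
python3 - <<'E'
from h import *
t=imaging.get_image("top");
for l in("bent_tray","flat_tray"):
    for d in finder.trace(l,"top")[:2]:
        m=d["region"].astype(np.uint8);c=cv2.findContours(m,0,2)[0];c=max(c,key=cv2.contourArea)
        r=cv2.minAreaRect(c);b=cv2.boxPoints(r)
        print(l,d["conf"],np.round(b).tolist());w=np.array([ray(t,*p,.068) for p in b]);print(np.round(w,3).tolist(),w.mean(0).round(3),[round(np.linalg.norm(w[i]-w[i-1]),3) for i in range(4)],[np.degrees(np.arctan2(*(w[i]-w[i-1])[1::-1])).round(1) for i in range(4)])
# bright pixels in granite zone
g=cv2.cvtColor(t["frame"],cv2.COLOR_RGB2GRAY);m=np.zeros_like(g);m[148:240,142:285]=(g[148:240,142:285]>130)
for c in cv2.findContours(m,0,2)[0]:
    if cv2.contourArea(c)>300:
        b=cv2.boxPoints(cv2.minAreaRect(c));w=np.array([ray(t,*p,.068) for p in b]);print("bright",b.round(1).tolist(),w.round(3).tolist(),w.mean(0).round(3))
# box
m=np.zeros_like(g);m[130:235,330:395]=(g[130:235,330:395]>110)
b=cv2.boxPoints(cv2.minAreaRect(max(cv2.findContours(m,0,2)[0],key=cv2.contourArea)));w=np.array([ray(t,*p,.03) for p in b]);print("box",w.round(3).tolist(),w.mean(0).round(3))
s=imaging.get_image("scene")
a=cv2.resize(t["frame"][145:245,140:290],(600,400),interpolation=2)[:,:];b=cv2.resize(s["frame"][165:235,235:400],(800,340),interpolation=2)
a=cv2.resize(t["frame"][160:230,155:285],(480,258),interpolation=2);o=np.zeros((600,800,3),np.uint8);o[:258,:480]=a;o[260:600]=b
cv2.imwrite("pics/crop.png",o[:,:,::-1])
E
```

```text
bent_tray 0.89 [[217.0, 201.0], [271.0, 182.0], [277.0, 202.0], [224.0, 220.0]]
[[0.538, 0.079, 0.068], [0.584, -0.064, 0.068], [0.531, -0.081, 0.068], [0.485, 0.061, 0.068]] [ 0.535 -0.001  0.068] [np.float64(0.056), np.float64(0.15), np.float64(0.056), np.float64(0.149)] [np.float64(18.3), np.float64(-72.2), np.float64(-162.6), np.float64(107.7)]
bent_tray 0.79 [[230.0, 115.0], [261.0, 72.0], [277.0, 83.0], [246.0, 126.0]]
[[0.77, 0.04, 0.068], [0.89, -0.046, 0.068], [0.856, -0.089, 0.068], [0.737, -0.003, 0.068]] [ 0.813 -0.024  0.068] [np.float64(0.054), np.float64(0.147), np.float64(0.054), np.float64(0.147)] [np.float64(52.7), np.float64(-35.5), np.float64(-127.9), np.float64(144.3)]
flat_tray 0.65 [[168.0, 167.0], [189.0, 167.0], [189.0, 223.0], [168.0, 223.0]]
[[0.632, 0.21, 0.068], [0.63, 0.153, 0.068], [0.481, 0.153, 0.068], [0.482, 0.209, 0.068]] [0.556 0.181 0.068] [np.float64(0.15), np.float64(0.057), np.float64(0.15), np.float64(0.056)] [np.float64(0.2), np.float64(-91.6), np.float64(179.8), np.float64(88.6)]
bright [[217.0, 200.6999969482422], [270.29998779296875, 181.3000030517578], [277.5, 201.1999969482422], [224.1999969482422, 220.60000610351562]] [[0.538, 0.079, 0.068], [0.586, -0.064, 0.068], [0.533, -0.081, 0.068], [0.485, 0.06, 0.068]] [ 0.535 -0.001  0.068]
bright [[168.0, 223.0], [168.0, 167.0], [188.0, 167.0], [188.0, 223.0]] [[0.482, 0.209, 0.068], [0.632, 0.21, 0.068], [0.631, 0.156, 0.068], [0.481, 0.156, 0.068]] [0.556 0.183 0.068]
box [[0.699, -0.25, 0.03], [0.698, -0.386, 0.03], [0.467, -0.377, 0.03], [0.467, -0.245, 0.03]] [ 0.583 -0.315  0.03 ]
```

View pics/crop.png

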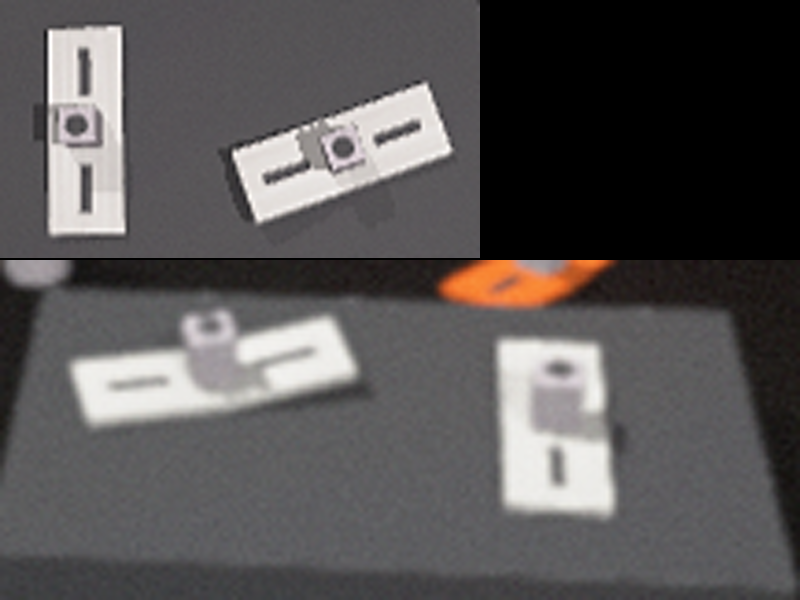

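The crop confirms it: the right-hand tray in the top crop (block at 343,148) is bent. Its left end (+y) stands up, with a shadow under it at (235,165) in the top crop and (365,390) in the scene crop. The tray at (77,125) lies flat. So the bent tray's middle is at about (0.535, -0.002), with +x at yaw 108°. I'll move to the raised end with the fingers shut.

```bash
cat >> h.py <<'E'
def go(p,yaw):  # remaining shift (cm, tool axes) and turn (deg) to TCP p with tool y at yaw
    s=ctrl.get_state();C=R.from_rotvec(s["tool_rot"]);a=np.radians(yaw)
    y=np.array([np.cos(a),np.sin(a),0]);z=np.array([0,0,-1.]);T=R.from_matrix(np.c_[np.cross(y,z),y,z])
    print("t",round(s["time"],2),"pos",np.round(s["position"],4),"F",np.round(s["ft_force"],1),"grip",round(s["grip_width"]*8.7,2),"q",np.round(s["joint_positions"],2))
    d=np.array(p)-s["position"];D=C.inv()*T
    print("turn first (deg)",np.round(np.degrees(D.as_rotvec()),2),"shift now cm",np.round(C.inv().apply(d)*100,2),"shift after turn",np.round(T.inv().apply(d)*100,2))
E
python3 -m jog '[[[-3.51,-3.44,0,0,0,0,0],[-3.51,-3.44,0,0,0,0,0],[-3.51,-3.44,0,0,0,0,0],[-3.51,-3.44,0,0,0,0,0],[-3.51,-3.44,0,0,0,0,0],[-3.51,-3.44,0,0,0,0,0],[-3.51,-3.44,0,0,0,0,0],[-3.51,-3.44,0,0,0,0,0],[-3.51,-3.44,0,0,0,0,0],[-3.51,-3.44,0,0,0,0,0],[-3.51,-3.44,0,0,0,0,0],[-3.51,-3.44,0,0,0,0,0]]]' 20
python3 -c "
from h import *
go([.517,.056,.13],17.9)"
```

```text
time: 1.9
position: [0.4639, 0.1369, 0.2451]
tool_rot: [0.347, 3.121, 0.002]
ft_force: [0.4, 0.1, -0.2]
grip_width: 0.032
t 1.9 pos [0.4639 0.1369 0.2451] F [ 0.4  0.1 -0.2] grip 0.28 q [-0.78 -0.05  0.42  1.86  0.02  1.32  0.99]
turn first (deg) [1.00e-01 1.00e-02 5.94e+01] shift now cm [-6.95 -6.75 11.51] shift after turn [-9.33  2.56 11.51]
```

```bash
python3 -m jog '[[[0,0,0,0,0,8.49,0],[0,0,0,0,0,8.49,0],[0,0,0,0,0,8.49,0],[0,0,0,0,0,8.49,0],[0,0,0,0,0,8.49,0],[0,0,0,0,0,8.49,0],[0,0,0,0,0,8.46,0],[-3.11,0.85,0,0,0,0,0],[-3.11,0.85,0,0,0,0,0],[-3.11,0.85,3,0,0,0,0],[0,0,4,0,0,0,0],[0,0,4,0,0,0,0]]]'
python3 - <<'E'
from h import *
go([.517,.056,.1],17.9)
for c in("top","scene"):
    im=imaging.get_image(c)
    for d in finder.spot_point("bent_tray",c)[:3]: print(c,d["conf"],np.round(ray(im,d["point"][1]*512,d["point"][0]*384,.06),3))
    save(im,c+"1.png",(150,130,420,300),2.8)
E
```

```text
time: 3.1
position: [0.517, 0.0567, 0.1341]
tool_rot: [1.851, 2.536, 0.003]
ft_force: [0.0, 0.7, -0.1]
grip_width: 0.01
t 3.1 pos [0.517  0.0567 0.1341] F [ 0.   0.7 -0.1] grip 0.09 q [-0.64  0.13  0.51  1.93 -0.07  1.1   0.22]
turn first (deg) [ 0.14  0.01 -0.15] shift now cm [-0.06 -0.03  3.41] shift after turn [-0.06 -0.02  3.41]
top 0.91 [ 0.819 -0.016  0.06 ]
top 0.9 [0.539 0.002 0.06 ]
top 0.71 [0.306 0.178 0.06 ]
scene 0.74 [0.538 0.001 0.06 ]
scene 0.58 [0.422 0.181 0.06 ]
scene 0.57 [ 0.887 -0.012  0.06 ]
```

View pics/scene1.png

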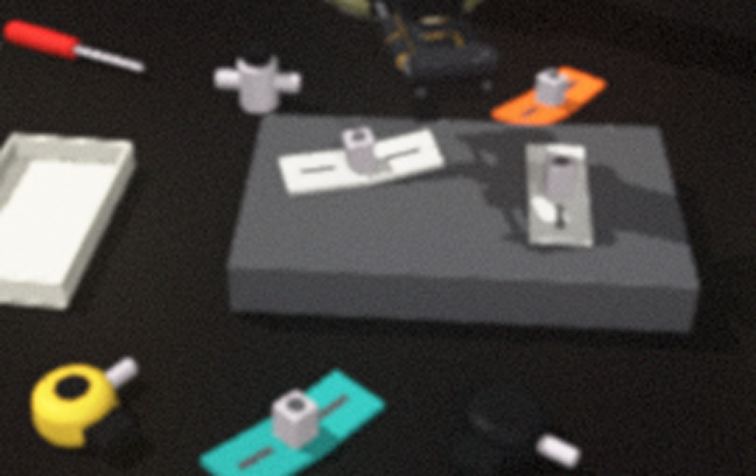

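The tool is above the raised end (crop about 420,90) and the flat tray is untouched. Now I'll press down slowly.

```bash
python3 -m jog '[[[0,0,1.5,0,0,0,0],[0,0,1.5,0,0,0,0],[0,0,0.4,0,0,0,0],[0,0,0.3,0,0,0,0],[0,0,0.3,0,0,0,0],[0,0,0.2,0,0,0,0],[0,0,0.2,0,0,0,0],[0,0,0.15,0,0,0,0],[0,0,0,0,0,0,0]]]'
```

```text
time: 4.2
position: [0.516, 0.0578, 0.0889]
tool_rot: [-1.849, -2.54, 0.0]
ft_force: [-0.5, 0.0, -0.4]
grip_width: 0.006
```

```bash
python3 -m jog '[[[0,0,0.1,0,0,0,0],[0,0,0.1,0,0,0,0],[0,0,0,0,0,0,0]]]'
python3 -m jog '[[[0,0,-1.5,0,0,0,0],[0,0,-3,0,0,0,0],[0,0,-4,0,0,0,0],[0,0,-4,0,0,0,4.5],[4,0,0,0,0,0,4.5],[4,0,0,0,0,0,4.5],[4,0,0,0,0,0,4.5],[0,0,0,0,0,0,4.5]]]'
python3 - <<'E'
from h import *
go([.536,-.002,.12],17.9)
for c in("scene","top"):
    im=imaging.get_image(c)
    for d in finder.spot_point("bent_tray",c)[:3]: print(c,d["conf"],np.round(ray(im,d["point"][1]*512,d["point"][0]*384,.06),3))
    g=cv2.cvtColor(im["frame"],cv2.COLOR_RGB2GRAY)
    save(im,c+"2.png",(235,160,400,240) if c=="scene" else (150,140,300,250),4.5)
E
```

```text
time: 4.5
position: [0.5162, 0.0578, 0.0884]
tool_rot: [-1.849, -2.539, -0.001]
ft_force: [-3.6, 0.2, 10.3]
grip_width: 0.003
time: 5.3
position: [0.4768, 0.1785, 0.212]
tool_rot: [-1.835, -2.547, -0.003]
ft_force: [1.0, -0.2, -0.5]
grip_width: 0.378
t 5.3 pos [0.4768 0.1785 0.212 ] F [ 1.  -0.2 -0.5] grip 3.29 q [-0.79  0.03  0.39  1.85 -0.02  1.26 -0.07]
turn first (deg) [-0.   -0.17  0.54] shift now cm [-19.02  -0.09   9.15] shift after turn [-19.     0.09   9.2 ]
scene 0.88 [0.419 0.192 0.06 ]
scene 0.87 [0.539 0.005 0.06 ]
scene 0.58 [ 0.89  -0.013  0.06 ]
top 0.79 [ 0.817 -0.016  0.06 ]
top 0.72 [0.303 0.174 0.06 ]
```

View pics/scene2.png

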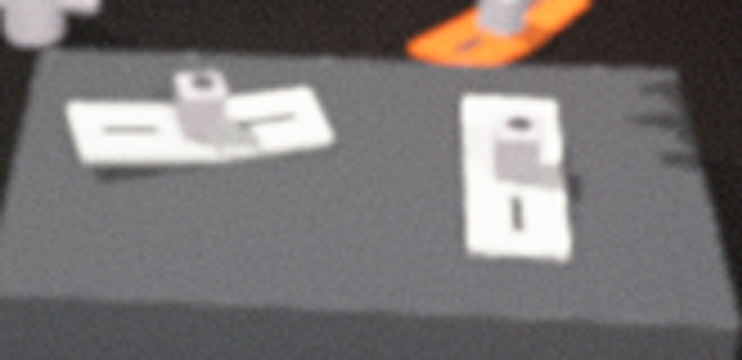

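The tray has rocked: the gap and shadow are now under its left end (105,172), and the right end lies down. I pressed to about 10 N. The flat tray has not moved. Next I'll grip the block.

```bash
python3 -m jog '[[[-3.74,0,0,0,0,0.5,6],[-3.74,0,0,0,0,0,6],[-3.74,0,0,0,0,0,6],[-3.74,0,0,0,0,0,6],[-3.74,0,0,0,0,0,6],[0,0,3,0,0,0,6],[0,0,3,0,0,0,6],[0,0,0,0,0,0,6]]]'
python3 - <<'E'
from h import *
go([.536,.001,.096],17.9)
im=imaging.get_image("wrist");save(im,"w3.png",s=1.2)
print([np.round(ray(im,d["point"][1]*512,d["point"][0]*384,.06),3) for d in finder.spot_point("bent_tray","wrist")[:2]],proj(im,[.536,.001,.098]))
E
```

```text
time: 6.3
position: [0.5324, -0.0086, 0.1485]
tool_rot: [-1.862, -2.524, 0.009]
ft_force: [0.0, -0.1, -0.1]
grip_width: 0.688
t 6.3 pos [ 0.5324 -0.0086  0.1485] F [ 0.  -0.1 -0.1] grip 5.98 q [-0.56  0.16  0.58  1.88 -0.09  1.14  0.35]
turn first (deg) [-0.43 -0.03 -0.72] shift now cm [0.81 0.67 5.25] shift after turn [0.8  0.64 5.25]
[array([ 0.537, -0.   ,  0.06 ])] [263.33196322 207.0648722 ]
```

View pics/w3.png

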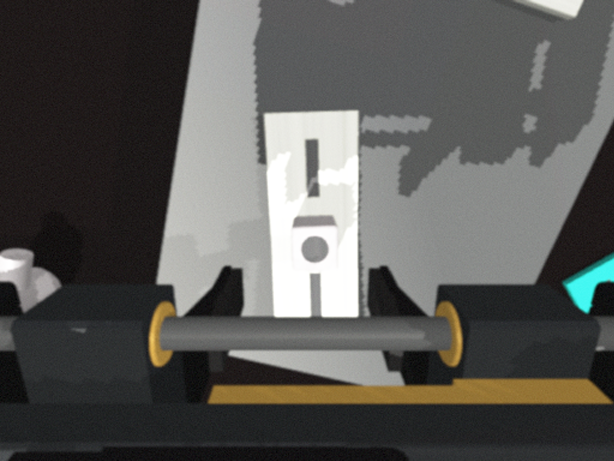

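The wrist picture shows the bent tray's block top at (315,248), against a predicted (316,248), so the estimate agrees to within 1 px. I'll descend and grip.

```bash
python3 -m jog '[[[0.81,0.67,0,-0.4,0,-0.7,6],[0,0,1.5,0,0,0,6],[0,0,1.5,0,0,0,6],[0,0,1.2,0,0,0,6],[0,0,1.0,0,0,0,6],[0,0,0,0,0,0,6],[0,0,0,0,0,0,0],[0,0,0,0,0,0,0],[0,0,0,0,0,0,0],[0,0,0,0,0,0,0],[0,0,0,0,0,0,0],[0,0,0,0,0,0,0]]]' 35
python3 -c "
from h import *
go([.536,.001,.096],17.9)"
```

```text
time: 7.6
position: [0.5389, 0.0031, 0.1001]
tool_rot: [1.843, 2.541, 0.007]
ft_force: [-3.7, -1.6, 4.4]
grip_width: 0.298
t 7.6 pos [0.5389 0.0031 0.1001] F [-3.7 -1.6  4.4] grip 2.59 q [-0.56  0.22  0.56  1.92 -0.14  1.03  0.38]
turn first (deg) [ 0.31 -0.02  0.18] shift now cm [-0.11 -0.35  0.41] shift after turn [-0.11 -0.34  0.41]
```

```bash
python3 -m jog '[[[0,0,-1,0,0,0,0],[0,0,-3,0,0,0,0],[0,0,-4,0,0,0,0],[0,0,-4,0,0,0,0],[0,0,0,0,0,7,0],[0,0,0,0,0,8.3,0],[0,0,0,0,0,8.3,0],[0,0,0,0,0,8.3,0],[0,0,0,0,0,8.3,0],[0,0,0,0,0,8.3,0],[0,0,0,0,0,8.3,0],[0,0,0,0,0,8.3,0]]]'
python3 -c "
from h import *
go([.583,-.315,.2],-90)"
```

```text
time: 8.8
position: [0.5392, 0.0035, 0.2204]
tool_rot: [2.926, 1.142, 0.013]
ft_force: [-0.4, 0.6, -3.0]
grip_width: 0.293
t 8.8 pos [0.5392 0.0035 0.2204] F [-0.4  0.6 -3. ] grip 2.55 q [-0.65  0.1   0.64  1.79 -0.06  1.27 -0.82]
turn first (deg) [ 3.000e-02 -4.900e-01  4.265e+01] shift now cm [-18.37  26.38   1.99] shift after turn [ 4.38 31.85  2.04]
```

```bash
python3 -m jog '[[[0,0,0,0,0,7.1,0],[0,0,0,0,0,7.1,0],[0,0,0,0,0,7.1,0],[0,0,0,0,0,7.1,0],[0,0,0,0,0,7.1,0],[0,0,0,0,0,7.1,0],[0.6,4.5,0,0,0,0,0],[0.6,4.5,0,0,0,0,0],[0.6,4.5,0,0,0,0,0],[0.6,4.5,0,0,0,0,0],[0.6,4.5,0,0,0,0,0],[0.6,4.5,0,0,0,0,0]]]'
python3 - <<'E'
from h import *
go([.583,-.315,.15],-90)
im=imaging.get_image("wrist");save(im,"w4.png",s=1.2)
E
```

```text
time: 10.0
position: [0.5775, -0.2678, 0.22]
tool_rot: [-3.139, -0.013, -0.013]
ft_force: [0.4, 0.0, -3.1]
grip_width: 0.298
t 10.0 pos [ 0.5775 -0.2678  0.22  ] F [ 0.4  0.  -3.1] grip 2.59 q [-0.25  0.38  0.83  1.55 -0.29  1.33 -0.95]
turn first (deg) [-0.12 -0.47  0.46] shift now cm [0.45 4.74 6.99] shift after turn [0.55 4.72 7.  ]
```

View pics/w4.png

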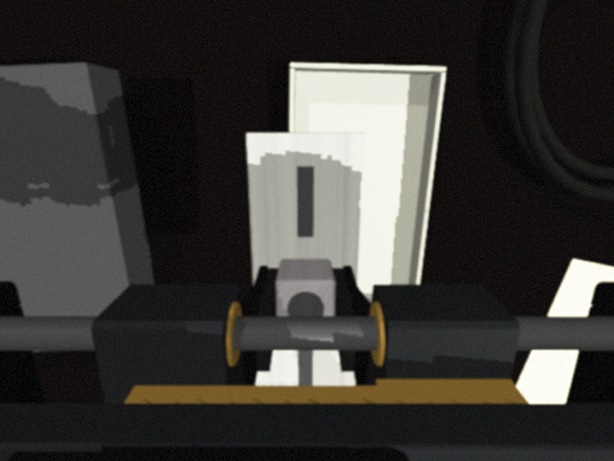

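The tray is held level in the jaws (block about 305,300), and the box is to its right (centre column about 365). I'll shift over it and go down.

```bash
python3 -m jog '[[[0.3,2.4,0,0,-0.4,0.4,0],[0.2,2.35,0,0,0,0,0],[0,0,4,0,0,0,0],[0,0,4,0,0,0,0],[0,0,0,0,0,0,0]]]'
python3 - <<'E'
from h import *
go([.583,-.315,.05],-90)
im=imaging.get_image("scene");save(im,"s5.png",(60,130,300,300),3)
E
```

```text
time: 10.55
position: [0.579, -0.3108, 0.1337]
tool_rot: [-3.135, -0.0, 0.016]
ft_force: [-1.8, 0.2, -2.9]
grip_width: 0.297
t 10.55 pos [ 0.579  -0.3108  0.1337] F [-1.8  0.2 -2.9] grip 2.58 q [-0.13  0.51  0.79  1.58 -0.38  1.22 -0.84]
turn first (deg) [-0.4   0.57  0.01] shift now cm [0.49 0.48 8.36] shift after turn [0.4  0.42 8.37]
```

View pics/s5.png

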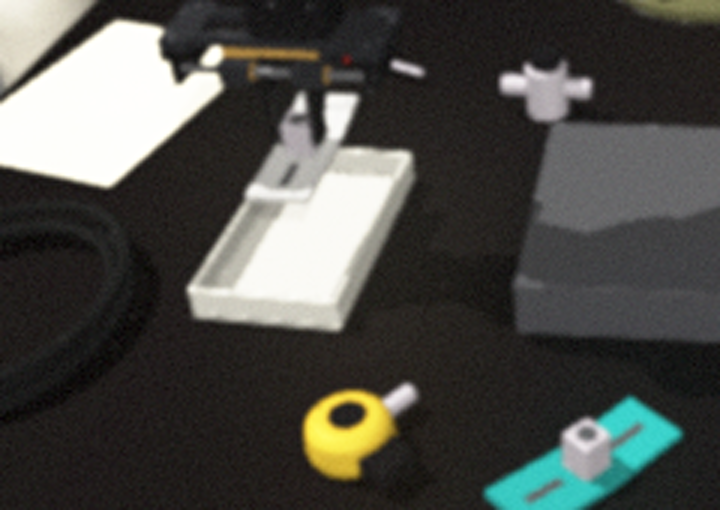

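The tray is above the box, and the offset in the picture matches parallax at this height. I'll lower it gently until it touches.

```bash
python3 -m jog '[[[0.4,0.4,2,0,0.5,0,0],[0,0,2,0,0,0,0],[0,0,2,0,0,0,0],[0,0,1,0,0,0,0],[0,0,0.5,0,0,0,0],[0,0,0.3,0,0,0,0],[0,0,0,0,0,0,0],[0,0,0,0,0,0,0]]]'
```

```text
time: 11.4
position: [0.587, -0.318, 0.0627]
tool_rot: [-3.14, 0.0, -0.016]
ft_force: [0.2, -0.7, -3.1]
grip_width: 0.295
```

```bash
python3 -m jog '[[[0,0,0.6,0,0,0,0],[0,0,0.5,0,0,0,0],[0,0,0.2,0,0,0,0],[0,0,0.2,0,0,0,0],[0,0,0,0,0,0,0],[0,0,0,0,0,0,0]]]'
python3 -m jog '[[[0,0,0.15,0,0,0,0],[0,0,0,0,0,0,0]]]'
python3 -m jog '[[[0,0,0.15,0,0,0,0],[0,0,0,0,0,0,0]]]'
```

```text
time: 12.0
position: [0.5865, -0.3177, 0.0467]
tool_rot: [-3.14, 0.0, -0.013]
ft_force: [-0.2, 0.4, -2.2]
grip_width: 0.294
time: 12.2
position: [0.5865, -0.3176, 0.0451]
tool_rot: [-3.139, 0.0, -0.013]
ft_force: [-0.6, 0.5, -2.8]
grip_width: 0.292
time: 12.4
position: [0.5867, -0.3177, 0.0443]
tool_rot: [-3.139, 0.0, -0.014]
ft_force: [-0.1, 2.3, 1.9]
grip_width: 0.297
```

Contact. I'll open slowly and retreat.

```bash
python3 -m jog '[[[0,0,0,0,0,0,3.2],[0,0,0,0,0,0,4.5],[0,0,0,0,0,0,4.5],[0,0,0,0,0,0,4.5],[0,0,-1,0,0,0,4.5],[0,0,-3,0,0,0,4.5],[0,0,-5,0,0,0,4.5],[0,0,-5,0,0,0,4.5],[-4,-3,-3,0,0,0,4.5],[-4,-3,0,0,0,0,4.5],[-4,-3,0,0,0,0,4.5],[-4,-3,0,0,0,0,4.5]]]'
python3 -m jog '[[[-2,-4,0,0,0,0,4.5],[-2,-4,0,0,0,0,4.5],[0,-4,0,0,0,0,4.5],[0,0,0,0,0,0,4.5]]]'
python3 - <<'E'
from h import *
go([.583,-.315,.05],-90)
t=imaging.get_image("top")
for l,z in(("bent_tray",.004),("flat_tray",.06),("reject_box_in",.004)):
    for d in finder.spot_point(l,"top")[:4]: print(l,d["conf"],np.round(ray(t,d["point"][1]*512,d["point"][0]*384,z),3))
s=imaging.get_image("scene")
o=np.hstack([cv2.resize(i["frame"][y:y+100,x:x+100],(400,400),interpolation=2) for i,x,y in((t,312,135),(s,110,160))])
cv2.imwrite("pics/end.png",o[:,:,::-1])
E
```

```text
time: 13.6
position: [0.4293, -0.2018, 0.2082]
tool_rot: [-3.14, 0.002, -0.013]
ft_force: [-1.2, 1.9, 0.7]
grip_width: 0.513
time: 14.0
position: [0.3905, -0.0775, 0.2089]
tool_rot: [-3.137, -0.012, -0.016]
ft_force: [0.2, -0.3, -0.6]
grip_width: 0.515
t 14.0 pos [ 0.3905 -0.0775  0.2089] F [ 0.2 -0.3 -0.6] grip 4.48 q [-0.52 -0.28  0.56  2.1   0.15  1.28 -1.58]
turn first (deg) [-0.28 -0.6   0.43] shift now cm [18.91 23.97 15.97] shift after turn [19.25 23.75 15.89]
bent_tray 0.93 [ 0.581 -0.307  0.004]
bent_tray 0.87 [ 0.825 -0.014  0.004]
bent_tray 0.77 [0.302 0.178 0.004]
flat_tray 0.59 [0.553 0.186 0.06 ]
reject_box_in 0.85 [ 0.584 -0.327  0.004]
```

View pics/end.png

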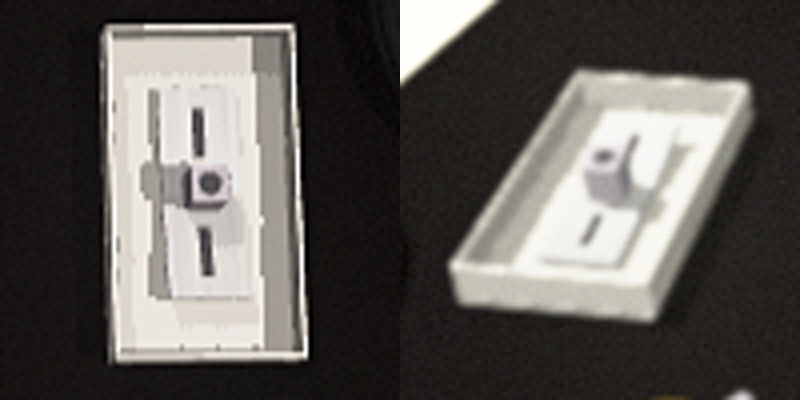

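The bent tray lies in the middle of the box with its mount up, clear of the walls. The arm is clear and the flat tray is in place, so I'm handing in.

```bash
python3 -c "
from bench import close_job
print(close_job())"
```

```text
the job is handed in; nothing more can be done
None
```

The bent tray was rocked over and put into the reject box, and I handed the job in about 14 s into the allowed 48 s. No verdict is reported.

- **Rocking:** I pressed the raised end down with shut fingers to about 10 N. The next picture showed the gap and shadow had moved to the other end, so it stayed rocked over.
- **Placing:** I gripped the block and set the tray down in the box until the force reading showed contact. I then let go and backed off.
- **Last checks:** The final pictures show the tray on the box floor with its mount up and clear of the walls. It measures about 3 mm in x and 8 to 20 mm in y from the box centre, inside the 50 and 45 mm limits. The arm was touching nothing.
- **Flat tray:** It measured (0.553, 0.186), against (0.547, 0.183) at the start, which is within the finder's noise.
- **Disagreement:** The box centre came out at y = -0.327 in the last reading, against -0.313 to -0.319 earlier, which is why the tray's y offset above is a range.

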